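# Set the strap-length gauge and hold it at the index

## Task

Set up the strap-length gauge: first take the flat stop blade from its wooden stand, push it fully home in the slot of the gauge's zero block and let go of it. Then press the lock button all the way down to release the telescoping arm, take the arm by its wooden grip post and draw it out until its pointer stands level with the brass index clip on the scale. Finish while still holding it there, as the arm springs back if let go; leave the index clip and the other things on the bench where they are.

Things in the scene. Friction and masses are not known exactly. Their poses are not given: they have to be found in the camera images.
- stop_blade: Loose upright stop blade, about 0.1 kg: a steel blade 30 mm wide (x), 4 mm thick (y), 30 mm long below a wooden grip 40 (x) by 14 (y) by 30 mm high. Origin: centre of the blade's lower edge; z up; shoulder (underside of the grip) at z = 30 mm, top at 60 mm. Its lower edge is rounded, corners cut 5 mm. Alike after a half turn about z. Starts standing in its stand, shoulder on the stand's top.
- blade_stand: Fixed dark wooden block with a slot, 76x56 mm, 44 mm high, in which the blade starts. Origin under its centre.
- gauge: The gauge, screwed to the bench: a pale wooden board 112 (x) by 372 (y) by 14 mm with zero block, square tube, arm, scale and clip. Its y axis is the direction in which the arm draws out. Origin on the bench, 40 mm from the board's middle towards the zero block.
- zero_slot (a point): Centre of the slot's mouth in the gauge's steel zero block (62 by 34 mm, top 47 mm above the bench), at the end of the gauge nearer the stand. Slot 33 mm (x) by 7 mm (y), straight down, 33 mm deep. Blade home: its shoulder rests on the block, grip's top 77 mm above the bench. Axes are the gauge's, z up.
- button_top (a point): Centre of the top face of the lock button: round brass button, 26 mm across, on top of the tube, its top 58 mm above the bench when up, in a steel collar 38 mm across and 47 mm high. Travels 8 mm straight down, takes about 3 N, and stays down.
- lock_button (a joint): How far the lock button is pressed (m): 0 up (arm locked), 0.008 fully down (arm free); counts as pressed beyond 0.006.
- grip_post (a point): Centre of the top of the wooden grip post on the arm's outer end: 20 mm (gauge x) by 26 mm (gauge y), free-standing from 43 mm to 88 mm above the bench. Axes as the gauge's. It moves with the arm along gauge y; 97 mm from the lock button with the arm shut.
- gauge_arm (a joint): How far the telescoping arm is drawn out along gauge y (m): 0 shut (start), 0.13 at most. A spring pulls it back with 2 N when shut, 5 N when fully out. It is locked by a pin until the button is pressed down.
- pointer (a point): Tip of the arm's small steel pointer over the scale, 19 mm above the bench, at the same gauge y as the grip post.
- index_clip (a joint): Where the brass index clip stands on the scale (m), on the same count as the arm: arm and clip are level when both read the same. The clip differs from run to run, 0.05 to 0.115; it is not to be moved.
- index (a point): Tip of the brass index clip (12 mm wide, up to 22 mm above the bench) that straddles the board's edge on the robot's side, beside the scale, ticks 10 mm apart. The pointer is at the mark when it is level with this point along gauge y.
- spool_cream: Bystander, leave alone: spool of cream thread, 60 mm wide, 50 mm high. Origin under its centre.
- beeswax: Bystander, leave alone: block of beeswax, 35x52x19 mm. Origin under its centre.
- pricking_iron0: Bystander, leave alone: bright steel pricking iron lying flat, 19x110x8 mm. Origin under its centre.
- wax_pot: Bystander, leave alone: white lidded pot, 50 mm across, 57 mm high. Origin under its centre.
- dome_anvil: Bystander, leave alone: black steel disc with a dished top, 50 mm across, 14 mm high. Origin under its centre.
- bone_folder: Bystander, leave alone: flat horn slicker, 31x121x9 mm. Origin under its centre.
- belt_coil: Bystander, leave alone: coiled brown belt, 79 mm across, 38 mm high. Origin under its centre.

How it is judged:
On the way, in this order (a step that is already met when the one before it is completed fails the run):
1. the stop blade stands fully home in the slot and is let go, the lock button still up (horizontal distance between stop_blade and zero_slot below 0.005 m and z of stop_blade in the frame of zero_slot between -0.034 and -0.027 m and angle between stop_blade's own z axis and vertical below 0.12 rad and angle between the y axis of stop_blade and the y axis of zero_slot, either way round below 0.15 rad and contact force between the fingers and stop_blade below 0.2 N and value of joint lock_button below 0.003 m), for 0.2 s.
2. the lock button is pressed down, the blade still home (horizontal distance between stop_blade and zero_slot below 0.005 m and z of stop_blade in the frame of zero_slot between -0.034 and -0.027 m and angle between stop_blade's own z axis and vertical below 0.12 rad and angle between the y axis of stop_blade and the y axis of zero_slot, either way round below 0.15 rad and value of joint lock_button above 0.006 m), for 0.1 s.
At the end, for the whole second after the job is handed in: The blade is home in the slot (within 3 mm of fully down and upright), not touched by the fingers; the lock button is down (over 6 mm); the fingers hold the arm still, with its pointer within 4 mm of the index clip's tip along the scale (all of step 2 and contact force between the fingers and stop_blade below 0.2 N and y of pointer in the frame of index between -0.004 and 0.004 m and velocity of joint gauge_arm between -0.01 and 0.01 m/s and value of joint gauge_arm above 0.04 m and contact force between the fingers and gauge_arm above 1.5 N); the arm keeps its last pose, push and grip.
It fails at once if the index clip is pushed along by more than 3 mm (distance of index from where it was at the start of the episode above 0.003 m).
It fails at once if another thing on the bench is moved by more than 30 mm (distance of any of spool_cream, beeswax, pricking_iron0, wax_pot, dome_anvil, bone_folder, belt_coil from where it was at the start of the episode above 0.03 m).
It also fails if it takes over 51 s, if anything falls off the work surface, if the arm or the gripper's body presses on something with over 40 N, if the wrist force passes 120 N, or if a joint passes its speed limit or range.

## Robot

A 6-joint arm with a two-finger parallel gripper is mounted at the origin on the work surface; the furniture and walls round the work are solid. World frame = base frame: x ahead of the robot, y to its left, z up, the work surface at z = 0. Lengths are in m, angles in rad, forces in N, time in s.
With the tool pointing down it reaches from about 0.35 to 0.925 m from the base axis. Payload 6.4 kg.
Tool frame: the origin (TCP) lies on the centre line of the jaws, within the pads' length; the fingertips stand 25 mm ahead of it and the grasp point (between the pads) lies 6 mm ahead of it; z points along the fingers, y is the line along which they close (so a half turn about z gives the same grasp; the last joint's range is limited). The gripper opens to 94 mm and grips with 3 to 60 N. Pads are 16 mm wide; open, the fingers measure 119 mm over their backs; the gripper's body (75 mm by 177 mm) begins 78 mm behind the grasp point.
Start: joints at [1.022, 0.245, 1.558, -0, 1.339, -0.174], TCP at [0.238, 0.605, 0.23] pointing down, gripper open.
Joint ranges: [-3.13, 3.13], [-1.02, 2.26], [0.13, 2.54], [-0.95, 4.09], [0.21, 2.88], [-2.74, 2.74]. Speed limits (rad/s): [2.57, 2.57, 3.14, 3.14, 3.14, 3.14].

## Interface

Orientations are given as a unit quaternion [w, x, y, z].
In Python, from plant import manip, snapshot, camera_model gives the robot as it stands.
- The arm moves only by the shell command python3 -m jog 'ROWS' [OPENING]. ROWS is a JSON object of lists of equal length, an entry for each row: "slide": the shift along the world's x, y, z in cm, a list of three; "turn": the turn, a rotation vector about the world's x, y, z in rad, a list of three. In form: {"slide": [[dx, dy, dz], ...], "turn": [[wx, wy, wz], ...]}. A call has exactly 10 rows; each row shifts and turns the commanded pose from where the row before left it; what a row does not reach is not made up. A row lasts 1/12 s, in which the tool goes at most 41.7 mm and 7.16 degrees, less where a joint would pass 70% of its speed; a pose out of reach is approached as far as the arm can. A call with a gripper value outside its range is refused whole. OPENING is the finger opening in cm, from 0 to 9.4, set as the call begins (- or left out, the last holds). The fingers move at their own pace and stop on an object; the grip force is fixed at half the most. Time passes only in rows, so rows that do not move let the fingers close, or fill a call up. It gives the time, the measured TCP pose, the force, the opening and the grip force at its end, in the units of the state.
- manip.state(): the state, without advancing time (a new reading comes with each control period).
- snapshot(name): name is "scene" or "top"; returns the picture (400x640x3 uint8, red, green, blue); there is no depth.
- camera_model(name): a dict with "camera_matrix" (3x3 intrinsics, pixels), "T" (4x4, takes a point from camera to world coordinates). Camera axes: x right, y down, z forward; pixel columns grow to the right and rows downward; lengths in m; the calibration is good to about 2 mm. A picture is of the moment at which its call begins. camera_model takes no time and is no camera call.
- manip.finish_job(): hands the job in; it is judged then, once.
The state is a dict: "time": time; "joint_pos": joint angles; "qvel": joint speeds; "joint_efforts": joint torques, N m; "position": TCP position; "eef_rot": TCP orientation; "contact_force": force on the tool from outside, world axes, zero at the start; "ft_torque": the same for the moment, N m; "gripper_width": finger opening in m; "grasp_force": force on a finger pad.
Only numpy, scipy, OpenCV 4.12 (cv2) and the standard library are available. Lean on these libraries where they do the work, as an engineer would, in place of code of your own. Each camera call takes 0.05 s, during which the arm holds its last target. There are 200 camera calls.

## Working session

There is one attempt and no reset: what is moved stays moved. The work goes in short steps, Python scripts to look and compute and a shell command to move; the robot and the scene stay as the last step left them, time stands still between calls to the robot, and variables do not carry over. Pictures are saved under pics/ and viewed, at most 10 in all, crops included, and the job is handed in when it is done.

```bash
mkdir -p pics; ls
python3 - <<'E'
from plant import manip, snapshot, camera_model
import cv2
for n in("scene","top"):
    cv2.imwrite(f"pics/{n}0.png",snapshot(n)[:,:,::-1])
    c=camera_model(n);print(n,c["camera_matrix"],c["T"])
print(manip.state())
E
```

```text
pics
scene [[452.32462101   0.         319.90586229]
 [  0.         452.32462101 196.59596325]
 [  0.           0.           1.        ]] [[ 0.8622296  -0.30807154  0.40205975 -0.12064521]
 [-0.50607655 -0.55708318  0.65844123 -0.73439958]
 [ 0.02113372 -0.77120053 -0.63624139  0.86912226]
 [ 0.          0.          0.          1.        ]]
top [[468.44820549   0.         316.87673811]
 [  0.         468.44820549 193.66784001]
 [  0.           0.           1.        ]] [[ 0.02200822 -0.98332878  0.18049973  0.1359682 ]
 [-0.99967399 -0.02398236 -0.00876178  0.09592666]
 [ 0.01294452 -0.18024805 -0.98353601  1.39945271]
 [ 0.          0.          0.          1.        ]]
{'time': 0.1, 'joint_pos': array([ 1.02189526e+00,  2.45738610e-01,  1.55882553e+00, -2.26145666e-05,
        1.33871332e+00, -1.74095988e-01]), 'qvel': array([-0.000234  ,  0.0002858 , -0.00440638,  0.00087096, -0.00105425,
       -0.00042271]), 'joint_efforts': array([ 7.76280522e-04, -4.16901648e+01, -3.15531814e+01,  6.86315750e-02,
        3.08944518e-02, -5.34149842e-05]), 'position': array([0.23770435, 0.60446491, 0.22949491]), 'eef_rot': array([-2.87646824e-04,  1.86304913e-01,  9.82491613e-01, -7.91847039e-04]), 'contact_force': array([-0.61464755, -0.36571961, -0.05958181]), 'ft_torque': array([-0.01396548, -0.00279602, -0.03498719]), 'grasp_force': 0.0, 'gripper_width': 0.09418191590414556}
```

View pics/top0.png

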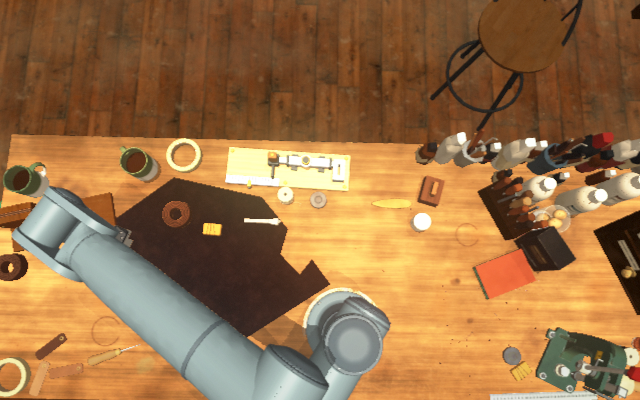

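View pics/scene0.png

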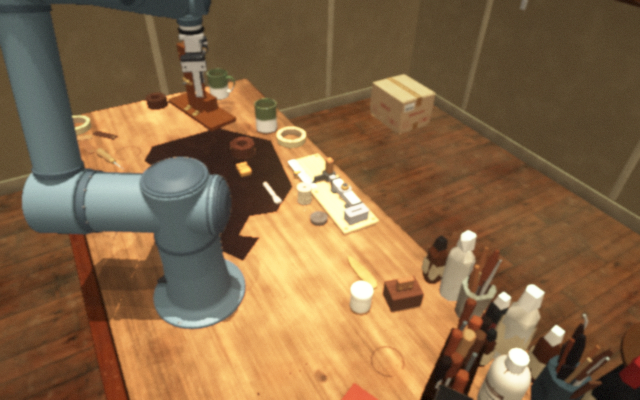

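The top view shows the gauge at about (288,168), with the zero block near (340,170), the button near (307,160), the grip post near (273,158) and the clip near (249,184). The blade stand is at (432,190). In the scene view the zero block is near (356,213) and the stand near (403,293). I'll enlarge those areas next.

Run:
```python
import cv2,numpy as np
t=cv2.imread("pics/top0.png");s=cv2.imread("pics/scene0.png")
a=cv2.resize(t[140:200,220:360],(800,343),interpolation=cv2.INTER_CUBIC) #5.714
b=cv2.resize(t[170:215,410:450],(222,250),interpolation=cv2.INTER_CUBIC) #5.556
c=cv2.resize(s[145:235,285:380],(264,250),interpolation=cv2.INTER_CUBIC) #2.78
d=cv2.resize(s[265:320,375:430],(250,250),interpolation=cv2.INTER_CUBIC) #4.545
r=np.zeros((250,800,3),np.uint8);r[:,:222]=b;r[:,230:494]=c;r[:,500:750]=d
cv2.imwrite("pics/c1.png",np.vstack([a,r]))
```

```text
(no output)
```

View pics/c1.png

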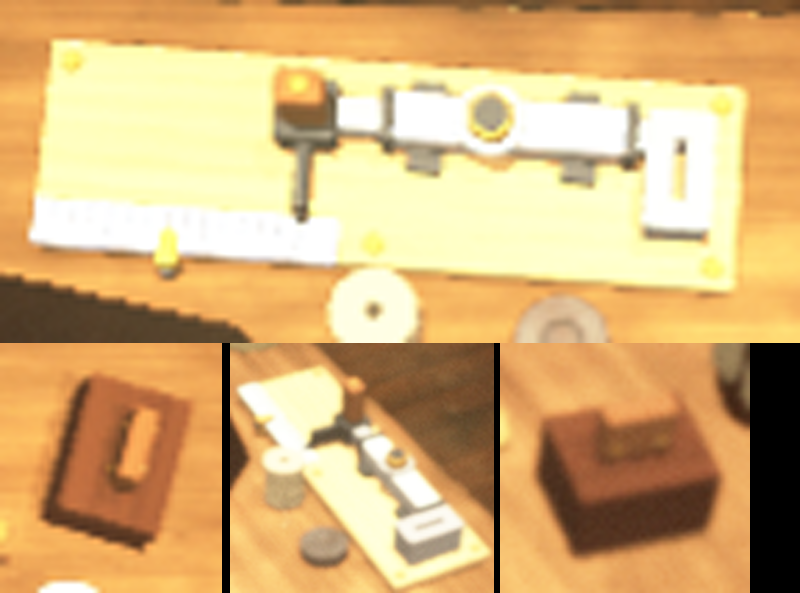

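The enlarged crop shows the zero slot at crop (681,168), the button at (490,113), the post top at about (302,82), the pointer tip at (301,216) and the clip tip at about (167,235). In the lower-left crop the blade grip top is at about (139,440). The lower crops give the same things in the scene view: slot (432,521) and grip top (641,411).

```bash
cat > h.py <<'E'
import cv2,numpy as np
from plant import camera_model
def ray(n,u,v):
    c=camera_model(n);T=c["T"];return T[:3,3],T[:3,:3]@np.linalg.inv(c["camera_matrix"])@[u,v,1]
def onz(n,u,v,z):
    o,d=ray(n,u,v);return (o+d*(z-o[2])/d[2])
def two(p,q):
    o,d=ray("top",*p);a,b=ray("scene",*q)
    d=d/np.linalg.norm(d);b=b/np.linalg.norm(b)
    s=np.linalg.lstsq(np.c_[d,-b],a-o,rcond=None)[0];P=o+s[0]*d;Q=a+s[1]*b
    return (P+Q)/2,np.linalg.norm(P-Q)
E
python3 - <<'E'
from h import *
np.set_printoptions(precision=4,suppress=True)
A=lambda x,y:((x+.5)/5.714-.5+220,(y+.5)/5.714-.5+140)
B=lambda x,y:((x+.5)/5.55-.5+410,(y-343+.5)/5.556-.5+170)
C=lambda x,y:((x-230+.5)/2.78-.5+285,(y-343+.5)/2.78-.5+145)
D=lambda x,y:((x-500+.5)/4.545-.5+375,(y-343+.5)/4.545-.5+265)
K=[onz("top",*A(*p),.014)[:2] for p in((52,42),(745,90),(733,290),(32,242))]
print("board",K,[np.linalg.norm(K[i]-K[(i+1)%4]) for i in range(4)])
d=(K[0]+K[3]-K[1]-K[2])/2;g=np.arctan2(d[1],d[0]);print("y-axis ang deg",np.degrees(g))
e=d/np.linalg.norm(d);print("origin",np.mean(K,0)-.04*e,"e",e)
P={}
for n,p,z in(("slot",(681,168),.047),("button",(490,113),.058),("post",(302,82),.088),("pointer",(301,216),.019),("clip",(167,235),.022)):
    P[n]=onz("top",*A(*p),z);print(n,P[n],"along",(P[n][:2]-np.mean(K,0))@e+.04,"across",(P[n][:2]-np.mean(K,0))@[e[1],-e[0]])
print("two slot",two(A(681,168),C(432,521)))
print("two blade",two(B(139,440),D(641,411)), onz("top",*B(139,440),.074), onz("scene",*D(641,411),.074))
print("slot scene",onz("scene",*C(432,521),.047))
S=[onz("top",*B(*p),.044)[:2] for p in((92,376),(191,402),(148,545),(50,515))]
print("stand",S,np.mean(S,0),[np.linalg.norm(S[i]-S[(i+1)%4]) for i in range(4)])
for a,b in((0,3),(1,2)):
    v=S[a]-S[b];print("long-edge ang",np.degrees(np.arctan2(v[1],v[0])))
t=cv2.imread("pics/top0.png");hsv=cv2.cvtColor(t,cv2.COLOR_BGR2HSV)[175:212,412:448]
cv2.imwrite("/tmp/x.png",hsv);v=hsv[5:32,10:28,2]
print(v)
E
```

```text
board [array([0.5288, 0.3562]), array([ 0.5117, -0.0149]), array([ 0.4027, -0.0096]), array([0.4194, 0.3606])] [np.float64(0.3714530177352139), np.float64(0.1091706799290368), np.float64(0.3705319698211449), np.float64(0.10945550086538813)]
y-axis ang deg 87.39310132550186
origin [0.4638 0.1331] e [0.0455 0.999 ]
slot [0.4602 0.0206 0.047 ] along -0.11256364673622282 across 0.0014351679228087786
button [0.4842 0.1203 0.058 ] along -0.011911186015347991 across 0.02091472001266534
post [0.4901 0.2151 0.088 ] along 0.08310067120530576 across 0.022535622065683127
pointer [0.4359 0.219  0.019 ] along 0.08457438414073917 across -0.03185339587941628
clip [0.4233 0.2886 0.022 ] along 0.1534918169395555 across -0.04759861619690471
two slot (array([0.4612, 0.0201, 0.0478]), np.float64(0.002578434582864742))
two blade (array([ 0.4077, -0.2575,  0.0673]), np.float64(0.0015845453124018248)) [ 0.407  -0.2562  0.074 ] [ 0.4024 -0.2613  0.074 ]
slot scene [0.4631 0.0206 0.047 ]
stand [array([ 0.4474, -0.2397]), array([ 0.4345, -0.2925]), array([ 0.3566, -0.2676]), array([ 0.3714, -0.2158])] [ 0.4025
[... 1537 characters left out ...]
171 174 179 186 184 182]
 [193 195 193 190 182 180 177 178 173 178 186 182 175 176 183 185 183 185]
 [186 195 193 190 181 182 186 187 184 183 188 181 174 176 182 185 181 192]
 [117 127 158 165 172 182 188 190 186 185 189 179 174 179 185 184 181 212]
 [ 95  96 106 108 120 128 155 179 182 186 186 177 176 180 184 183 180 218]
 [ 92  93  93  92  95  95 103 121 125 154 175 175 177 184 183 182 193 230]
 [166 120  98  92  92  91  92  94  96 103 110 117 146 161 175 182 196 227]
 [243 238 235 191 122  97  92  92  92  90  92  93 102 106 119 150 220 243]
 [247 245 244 240 237 237 194 123 106  98  92  91  89  90 114 158 232 246]
 [247 248 247 246 246 247 243 240 240 223 173 124  96 117 222 243 246 247]]
```

Run:
```python
from h import *
np.set_printoptions(precision=4,suppress=True)
t=cv2.imread("pics/top0.png");v=cv2.cvtColor(t,cv2.COLOR_BGR2HSV)[...,2]
m=np.zeros_like(v);m[180:195,418:440]=(v[180:195,418:440]>208)*255
n,l,s,c=cv2.connectedComponentsWithStats(m);i=1+np.argmax(s[1:,4]);m=(l==i)
ys,xs=np.nonzero(m);W=np.array([onz("top",x,y,.074)[:2] for x,y in zip(xs,ys)])
print("top blade",c[i],s[i],W.mean(0));w,V=np.linalg.eigh(np.cov(W.T));print(np.sqrt(12*w),np.degrees(np.arctan2(V[1],V[0])))
# slot in zero block (dark/brown inside white)
x=cv2.cvtColor(t,cv2.COLOR_BGR2HSV)
print(v[158:184,330:348]);print(x[158:184,330:348,1])
```

```text
top blade [434.8036 187.625 ] [432 181   7  14  56] [ 0.4053 -0.2566]
[0.0128 0.0377] [-105.4882  164.5118]
[[197 212 253 255 255 255 255 255 255 255 255 255 255 255 254 254 255 254]
 [171 193 253 254 254 255 255 255 255 255 255 255 255 255 254 253 254 253]
 [172 175 245 252 254 255 255 255 255 255 255 255 255 255 255 254 253 254]
 [176 177 251 254 255 255 255 255 255 255 255 255 255 255 255 255 255 255]
 [173 209 253 254 255 255 255 255 255 255 255 255 255 255 255 255 255 255]
 [176 209 254 254 255 255 255 255 255 254 255 255 255 255 255 255 255 255]
 [177 205 254 254 255 255 255 253 228 206 248 255 255 255 255 255 255 255]
 [176 234 254 255 255 255 255 253 215 140 247 255 255 255 254 255 255 255]
 [179 170 185 253 255 255 255 251 195 149 248 255 255 255 254 255 255 255]
 [135 146 149 252 255 255 255 251 252 245 252 255 255 255 255 255 255 255]
 [105 176 216 253 255 255 255 253 254 248 251 255 255 255 255 255 255 255]
 [151 199 242 254 255 255 255 252 254 248 251 255 255 255 255 255 255 255]
 [254 254 253 254 255 255 255 253 254 248 253 255 255 255 255 255 255 255]
 [255 255 251 254
[... 2209 characters left out ...]
  2   1  15  49  51  50]
 [ 66  81  45   4   1   2   2   4   8  11   3   2   2   1  13  43  43  43]
 [ 69  83  55   5   1   2   1   2   2   2   2   2   2   1  14  43  43  43]
 [ 74  88  30   2   1   2   1   1   1   1   1   2   1   4  25  47  45  42]
 [ 74  88  27   3   1   2   1   1   2   1   1   1   1   4  28  51  52  46]
 [ 71  94  71  36  22  18  10   6   7   6   3   1   1   4  28  51  49  47]
 [ 60  87 104  61  55  55  50  48  47  48  42  42  41  64  67  50  50  48]
 [ 63  82 101  89  93  92  78  69  68  70  70  68  69 121  74  50  51  48]
 [ 66  75  79  81  82  83  83  82  85  93  98  97 113 126  76  56  53  50]
 [ 63  67  68  69  67  67  69  68  69  72  73  72  69  65  61  57  57  58]]
```

```bash
Z='[0,0,0]'; python3 -m jog '{"slide":[[2,-3.6,0],[2,-3.6,0],[2,-3.6,0],[2,-3.6,0],[2,-3.6,0],[2,-3.6,0],[2,-3.6,0],[2,-3.6,0],[0.35,-4.1,0],[0.35,-4.1,0]],"turn":[[0,0,0],[0,0,0],[0,0,0],[0,0,0],[0,0,0],[0,0,0],[0,0,0],[0,0,0],[0,0,0],[0,0,0]]}' 6
python3 -m jog '{"slide":[[0,-4.1,0],[0,-4.1,0],[0,-4.1,0],[0,-4.1,0],[0,-4.1,0],[0,-4.1,0],[0,-4.1,0],[0,-4.1,0],[0,-4.1,0],[0,-4.1,0]],"turn":[[0,0,0],[0,0,0],[0,0,0],[0,0,0],[0,0,0],[0,0,0],[0,0,0],[0,0,0],[0,0,0],[0,0,0]]}'
python3 -m jog '{"slide":[[0,-4,0],[0,-4.1,0],[0,0,-2],[0,0,-3],[0,0,-3],[0,0,-2],[0,0,0],[0,0,0],[0,0,0],[0,0,0]],"turn":[[0,0,0.087],[0,0,0],[0,0,0],[0,0,0],[0,0,0],[0,0,0],[0,0,0],[0,0,0],[0,0,0],[0,0,0]]}'
```

```text
time: 0.93
position: [0.4051, 0.233, 0.2301]
eef_rot: [-0.0, 0.186, 0.982, -0.0]
contact_force: [0.1, -0.5, 0.2]
gripper_width: 0.0598
grasp_force: 0.0
time: 1.77
position: [0.4042, -0.1771, 0.2303]
eef_rot: [0.0, 0.187, 0.982, 0.0]
contact_force: [0.3, 0.9, -0.3]
gripper_width: 0.0598
grasp_force: 0.0
time: 2.6
position: [0.4059, -0.257, 0.1324]
eef_rot: [0.001, 0.143, 0.99, -0.001]
contact_force: [0.1, 0.2, 0.2]
gripper_width: 0.06
grasp_force: 0.0
```

Run:
```python
from plant import manip,snapshot
import cv2
s=snapshot("scene")[:,:,::-1]
cv2.imwrite("pics/s1.png",cv2.resize(s[200:330,330:480],(690,598),interpolation=cv2.INTER_CUBIC))
print(manip.state()["position"])
```

```text
[ 0.40590914 -0.25695151  0.13236201]
```

View pics/s1.png

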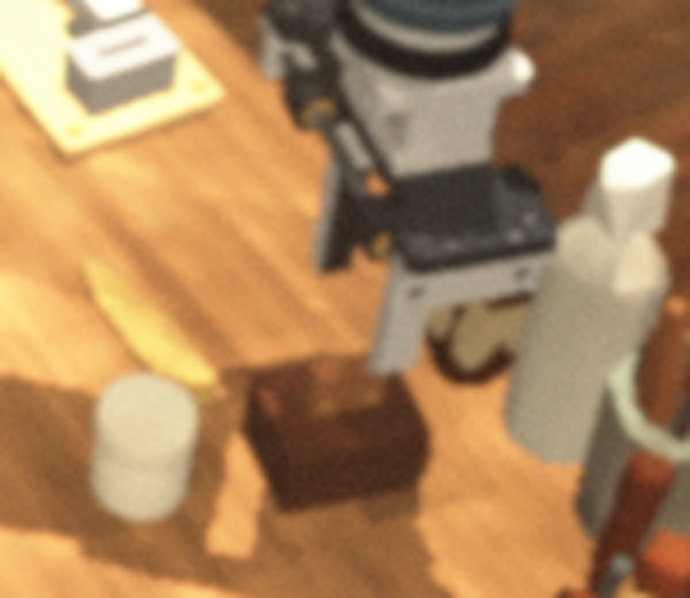

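The picture shows the open fingers, tips at about (330,265) and (390,370), straddling the blade grip at (347,385) below them. The alignment is good, so I'll descend and close.

```bash
python3 -m jog '{"slide":[[0,0,-1.5],[0,0,-1.5],[0,0,-1],[0,0,-1],[0,0,-0.5],[0,0,-0.2],[0,0,0],[0,0,0],[0,0,0],[0,0,0]],"turn":[[0,0,0],[0,0,0],[0,0,0],[0,0,0],[0,0,0],[0,0,0],[0,0,0],[0,0,0],[0,0,0],[0,0,0]]}'
python3 -m jog '{"slide":[[0,0,0],[0,0,0],[0,0,0],[0,0,0],[0,0,0],[0,0,0],[0,0,0],[0,0,0],[0,0,0],[0,0,0]],"turn":[[0,0,0],[0,0,0],[0,0,0],[0,0,0],[0,0,0],[0,0,0],[0,0,0],[0,0,0],[0,0,0],[0,0,0]]}' 0.5
```

```text
time: 3.48
position: [0.4053, -0.2565, 0.074]
eef_rot: [0.0, 0.143, 0.99, -0.0]
contact_force: [0.8, 0.7, -0.1]
gripper_width: 0.0599
grasp_force: 0.0
time: 4.32
position: [0.4049, -0.2562, 0.0735]
eef_rot: [-0.0, 0.143, 0.99, -0.0]
contact_force: [0.1, -0.7, -0.7]
gripper_width: 0.0141
grasp_force: 30.0
```

```bash
python3 -m jog '{"slide":[[0,0,2],[0,0,3],[0,0,3],[0.5,2,0],[0.8,4,0],[0.8,4,0],[0.8,4,0],[0.8,4,0],[0.8,4,0],[0.8,4,0]],"turn":[[0,0,0],[0,0,0],[0,0,0],[0,0,0],[0,0,0.06],[0,0,0.06],[0,0,0.06],[0,0,0.063],[0,0,0],[0,0,0]]}'
python3 -m jog '{"slide":[[0.3,1.7,0],[0,0,-1],[0,0,-1],[0,0,-1],[0,0,0],[0,0,0],[0,0,0],[0,0,0],[0,0,0],[0,0,0]],"turn":[[0,0,0],[0,0,0],[0,0,0],[0,0,0],[0,0,0],[0,0,0],[0,0,0],[0,0,0],[0,0,0],[0,0,0]]}'
python3 - <<'E'
from plant import manip,snapshot
import cv2,numpy as np
s=snapshot("scene")[:,:,::-1];t=snapshot("top")[:,:,::-1]
cv2.imwrite("pics/s2f.png",s);cv2.imwrite("pics/t2f.png",t)
a=cv2.resize(s[145:245,310:410],(600,600),interpolation=cv2.INTER_CUBIC)
cv2.imwrite("pics/s2.png",a)
print(manip.state()["position"],manip.state()["eef_rot"])
E
```

```text
time: 5.15
position: [0.4577, 0.006, 0.1534]
eef_rot: [0.0, 0.022, 1.0, 0.0]
contact_force: [1.0, -1.0, -0.6]
gripper_width: 0.0138
grasp_force: 30.0
time: 5.98
position: [0.4613, 0.0206, 0.1239]
eef_rot: [0.0, 0.023, 1.0, -0.0]
contact_force: [-0.3, 0.2, -1.6]
gripper_width: 0.0136
grasp_force: 30.0
[0.46115006 0.02074835 0.12376495] [ 3.06047742e-04  2.24974401e-02  9.99746852e-01 -6.18038034e-05]
```

View pics/s2.png

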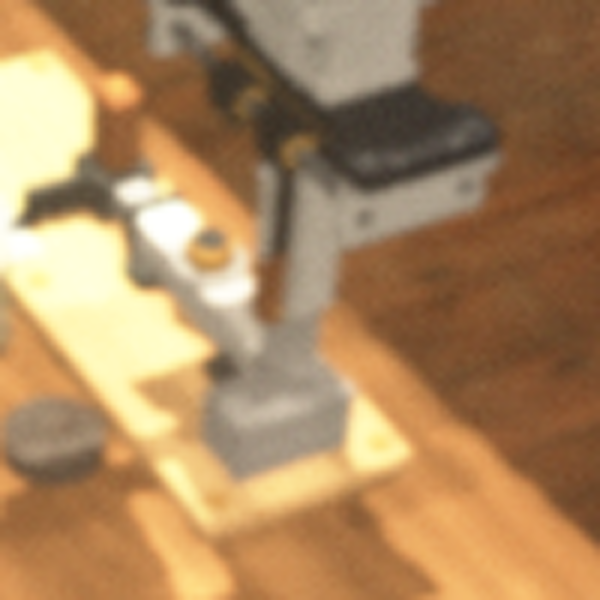

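The picture shows the blade held just above the zero block at about (280,385), but it is too soft to judge millimetres. I'll lower slowly and go by force.

```bash
python3 -m jog '{"slide":[[-0.05,0.05,-0.5],[0,0,-0.5],[0,0,-0.3],[0,0,-0.2],[0,0,-0.2],[0,0,-0.2],[0,0,-0.2],[0,0,-0.1],[0,0,0],[0,0,0]],"turn":[[0,0,0],[0,0,0],[0,0,0],[0,0,0],[0,0,0],[0,0,0],[0,0,0],[0,0,0],[0,0,0],[0,0,0]]}'
```

```text
time: 6.92
position: [0.4604, 0.0214, 0.1014]
eef_rot: [-0.0, 0.022, 1.0, 0.0]
contact_force: [-1.1, -0.6, -1.2]
gripper_width: 0.0139
grasp_force: 30.0
```

The lower edge is about 5 mm below the block's top with no load, so it is in the slot. I'll push on to home.

```bash
python3 -m jog '{"slide":[[0,0,-0.3],[0,0,-0.3],[0,0,-0.3],[0,0,-0.3],[0,0,-0.3],[0,0,-0.3],[0,0,-0.3],[0,0,-0.2],[0,0,0],[0,0,0]],"turn":[[0,0,0],[0,0,0],[0,0,0],[0,0,0],[0,0,0],[0,0,0],[0,0,0],[0,0,0],[0,0,0],[0,0,0]]}'
```

```text
time: 7.75
position: [0.4602, 0.0214, 0.0779]
eef_rot: [-0.0, 0.022, 1.0, 0.0]
contact_force: [-1.6, -2.9, -2.7]
gripper_width: 0.0138
grasp_force: 30.0
```

```bash
python3 -m jog '{"slide":[[0,0,-0.1],[0,0,-0.1],[0,0,-0.1],[0,0,-0.1],[0,0,0],[0,0,0],[0,0,0],[0,0,0],[0,0,0],[0,0,0]],"turn":[[0,0,0],[0,0,0],[0,0,0],[0,0,0],[0,0,0],[0,0,0],[0,0,0],[0,0,0],[0,0,0],[0,0,0]]}'
```

```text
time: 8.58
position: [0.4605, 0.0214, 0.0764]
eef_rot: [-0.001, 0.022, 1.0, -0.0]
contact_force: [-11.1, -1.7, 17.3]
gripper_width: 0.0137
grasp_force: 30.0
```

The blade is seated: TCP 0.0764 against the 0.0765 expected, with a 17 N reaction. I'll release, lift and look.

```bash
python3 -m jog '{"slide":[[0,0,0],[0,0,0],[0,0,0],[0,0,0],[0,0,0.5],[0,0,1.5],[0,0,3],[0,0,3],[0,0,3],[0,0,0]],"turn":[[0,0,0],[0,0,0],[0,0,0],[0,0,0],[0,0,0],[0,0,0],[0,0,0],[0,0,0],[0,0,0],[0,0,0]]}' 4
python3 -m jog '{"slide":[[-2,-4,0],[-2,-4,0],[-2,-4,0],[-2,-4,0],[0,-4,0],[0,-4,0],[0,0,0],[0,0,0],[0,0,0],[0,0,0]],"turn":[[0,0,0],[0,0,0],[0,0,0],[0,0,0],[0,0,0],[0,0,0],[0,0,0],[0,0,0],[0,0,0],[0,0,0]]}' 0
python3 - <<'E'
from plant import manip,snapshot
import cv2,numpy as np
s=snapshot("scene")[:,:,::-1];t=snapshot("top")[:,:,::-1]
cv2.imwrite("pics/s3f.png",s);cv2.imwrite("pics/t3f.png",t)
a=cv2.resize(s[145:245,285:395],(330,300),interpolation=cv2.INTER_CUBIC)
b=cv2.resize(t[140:200,220:360],(700,300),interpolation=cv2.INTER_CUBIC)
r=np.zeros((300,700,3),np.uint8);r[:,:330]=a
cv2.imwrite("pics/c3.png",np.vstack([b,r]))
E
```

```text
time: 9.42
position: [0.4642, 0.0208, 0.1911]
eef_rot: [0.006, 0.022, 1.0, -0.001]
contact_force: [0.6, 0.0, 0.6]
gripper_width: 0.0398
grasp_force: 0.0
time: 10.25
position: [0.3859, -0.2064, 0.184]
eef_rot: [-0.0, 0.022, 1.0, 0.0]
contact_force: [0.4, -0.3, 0.2]
gripper_width: 0.0009
grasp_force: 0.0
```

View pics/c3.png

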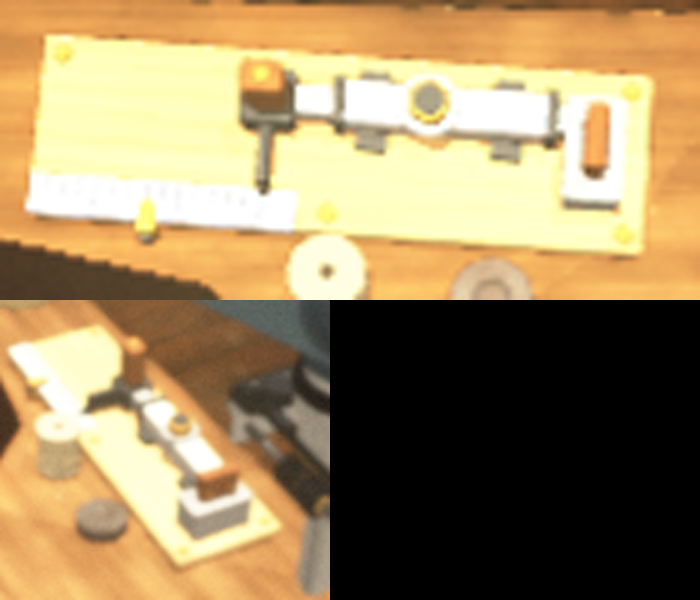

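The blade stands home, with its grip at (595,140) in the upper crop and upright in the scene crop. The button is still up at (429,101). Next I'll move over the button with the fingers closed.

```bash
python3 -m jog '{"slide":[[1.2,4,0],[1.2,4,0],[1.2,4,0],[1.2,4,0],[1.2,4,0],[1.2,4,0],[1.2,4,0],[1.4,4,0],[0,0.7,0],[0,0,0]],"turn":[[0,0,0],[0,0,0],[0,0,0],[0,0,0],[0,0,0],[0,0,0],[0,0,0],[0,0,0],[0,0,0],[0,0,0]]}'
python3 -m jog '{"slide":[[0,0,-2],[0,0,-2],[0,0,-2],[0,0,-1],[0,0,0],[0,0,0],[0,0,0],[0,0,0],[0,0,0],[0,0,0]],"turn":[[0,0,0],[0,0,0],[0,0,0],[0,0,0],[0,0,0],[0,0,0],[0,0,0],[0,0,0],[0,0,0],[0,0,0]]}'
```

```text
time: 11.18
position: [0.4829, 0.1209, 0.1843]
eef_rot: [-0.0, 0.019, 1.0, -0.0]
contact_force: [0.2, 0.4, 0.5]
gripper_width: 0.0005
grasp_force: 0.0
time: 12.02
position: [0.484, 0.118, 0.1153]
eef_rot: [0.001, 0.022, 1.0, 0.0]
contact_force: [-0.0, 0.6, 0.1]
gripper_width: 0.0003
grasp_force: 0.0
```

```bash
python3 -m jog '{"slide":[[0,0.2,-1],[0,0,-1],[0,0,-0.7],[0,0,-0.4],[0,0,-0.3],[0,0,-0.3],[0,0,-0.2],[0,0,-0.2],[0,0,0],[0,0,0]],"turn":[[0,0,0],[0,0,0],[0,0,0],[0,0,0],[0,0,0],[0,0,0],[0,0,0],[0,0,0],[0,0,0],[0,0,0]]}'
```

```text
time: 12.85
position: [0.4833, 0.1201, 0.0751]
eef_rot: [-0.001, 0.022, 1.0, -0.0]
contact_force: [-8.6, -0.6, 16.1]
gripper_width: 0.0004
grasp_force: 7.8
```

The button is bottomed: tip at 0.050 with a 16 N reaction. Next is the post.

```bash
python3 -m jog '{"slide":[[0,0,1],[0,0,2],[0,0,3],[0,0,1],[0.1,3,0],[0.2,4,0],[0.2,2.6,0],[0,0,0],[0,0,0],[0,0,0]],"turn":[[0,0,0],[0,0,0],[0,0,0],[0,0,0],[0,0,0],[0,0,0],[0,0,0],[0,0,0],[0,0,0],[0,0,0]]}' 6
python3 - <<'E'
from plant import snapshot
import cv2
s=snapshot("scene")[:,:,::-1]
cv2.imwrite("pics/s4.png",cv2.resize(s[130:230,270:370],(600,600),interpolation=cv2.INTER_CUBIC))
E
```

```text
time: 13.68
position: [0.4884, 0.2156, 0.143]
eef_rot: [-0.0, 0.022, 1.0, -0.0]
contact_force: [-0.5, 0.2, 0.1]
gripper_width: 0.0596
grasp_force: 0.0
```

View pics/s4.png

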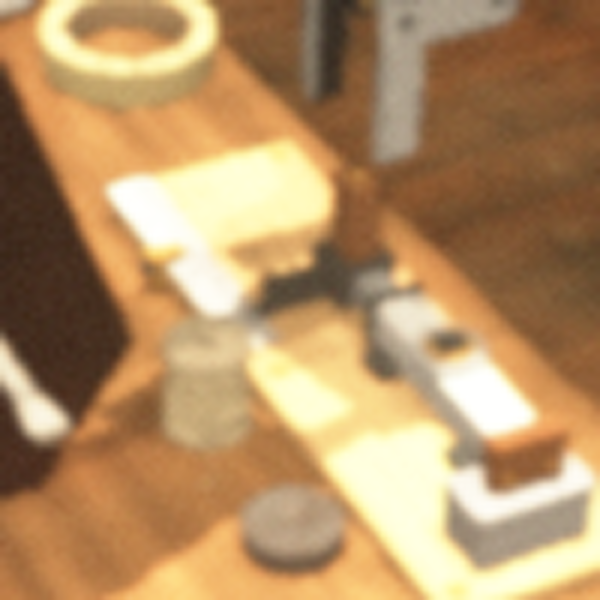

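The picture shows the button down at (450,343), the blade home at (525,455) and the open fingers above the post at about (357,190). I'll descend and close.

```bash
python3 -m jog '{"slide":[[0,0.1,-1],[0,0,-1.5],[0,0,-1.5],[0,0,-1.3],[0,0,-0.7],[0,0,-0.3],[0,0,0],[0,0,0],[0,0,0],[0,0,0]],"turn":[[0,0,0],[0,0,0],[0,0,0],[0,0,0],[0,0,0],[0,0,0],[0,0,0],[0,0,0],[0,0,0],[0,0,0]]}'
python3 -m jog '{"slide":[[0,0,0],[0,0,0],[0,0,0],[0,0,0],[0,0,0],[0,0,0],[0,0,0],[0,0,0],[0,0,0],[0,0,0]],"turn":[[0,0,0],[0,0,0],[0,0,0],[0,0,0],[0,0,0],[0,0,0],[0,0,0],[0,0,0],[0,0,0],[0,0,0]]}' 1.5
```

```text
time: 14.57
position: [0.4891, 0.2171, 0.0813]
eef_rot: [0.001, 0.022, 1.0, 0.0]
contact_force: [-0.4, 0.5, -0.6]
gripper_width: 0.0601
grasp_force: 0.0
time: 15.4
position: [0.4885, 0.2168, 0.0805]
eef_rot: [-0.0, 0.022, 1.0, -0.0]
contact_force: [-0.2, -2.4, 0.8]
gripper_width: 0.0259
grasp_force: 30.0
```

```bash
python3 -m jog '{"slide":[[0.03,0.5,0],[0.04,1,0],[0.05,1.1,0],[0.05,1.1,0],[0.05,1.1,0],[0.04,1,0],[0.03,0.7,0],[0.02,0.4,0],[0,0,0],[0,0,0]],"turn":[[0,0,0],[0,0,0],[0,0,0],[0,0,0],[0,0,0],[0,0,0],[0,0,0],[0,0,0],[0,0,0],[0,0,0]]}'
python3 - <<'E'
from plant import snapshot,manip
import cv2,numpy as np
s=snapshot("scene")[:,:,::-1];t=snapshot("top")[:,:,::-1]
cv2.imwrite("pics/s5f.png",s);cv2.imwrite("pics/t5f.png",t)
a=cv2.resize(s[145:225,280:350],(350,400),interpolation=cv2.INTER_CUBIC)
b=cv2.resize(t[150:200,220:276],(448,400),interpolation=cv2.INTER_CUBIC)
cv2.imwrite("pics/c5.png",np.hstack([a,b]))
print(manip.state())
E
```

```text
time: 16.23
position: [0.4917, 0.2862, 0.0805]
eef_rot: [0.0, 0.022, 1.0, 0.0]
contact_force: [1.3, -3.0, 0.3]
gripper_width: 0.0255
grasp_force: 30.0
{'time': 16.3333, 'joint_pos': array([ 3.27288372e-01,  2.42437824e-01,  1.86021093e+00, -1.22327397e-05,
        1.03863615e+00, -1.19848494e+00]), 'qvel': array([-0.004555  , -0.00271993,  0.0048979 , -0.00128417,  0.00026432,
       -0.00170275]), 'joint_efforts': array([  2.2820992 , -36.44837737, -26.39905572,   0.82302304,
         0.15296687,  -0.06334783]), 'position': array([0.49172706, 0.28584962, 0.0804765 ]), 'eef_rot': array([1.46361907e-04, 2.25065061e-02, 9.99746685e-01, 4.77822601e-05]), 'contact_force': array([ 2.06679852, -4.3937949 ,  0.45591938]), 'ft_torque': array([-0.61065416, -0.26668379, -0.05886043]), 'grasp_force': 29.998221695423126, 'gripper_width': 0.025269254259406005}
```

View pics/c5.png

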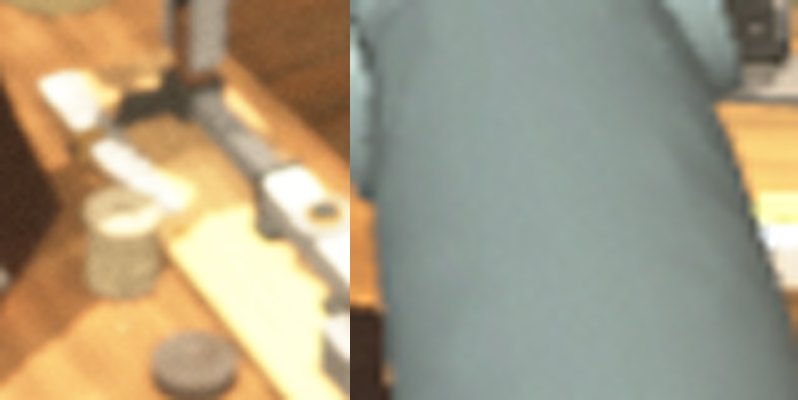

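The top view is blocked by the arm. The scene crop shows the pointer tip at about (108,120) and the clip in shadow near (80,145). I'll refine the clip-to-pointer distance from the unobstructed earlier pictures.

Run:
```python
from h import *
np.set_printoptions(precision=4,suppress=True,linewidth=150)
e=np.array([.0455,.999]);r=np.array([.4605,.0214])
for f in("top0","t3f"):
    t=cv2.imread(f"pics/{f}.png");h=cv2.cvtColor(t,cv2.COLOR_BGR2HSV)
    reg=np.zeros(t.shape[:2],bool);reg[179:189,244:255]=1
    m=reg&(h[...,1]>110)&(h[...,0]>18)&(h[...,0]<35)&(h[...,2]>150)
    for v in range(179,189):
        xs=np.nonzero(m[v])[0]
        if len(xs):
            w=h[v,xs,1].astype(float);u=(xs*w).sum()/w.sum();P=onz("top",u,v,.022)[:2];print(f,"clip",v,len(xs),round(u,2),(P-r)@e,P)
    for v in range(168,179):
        g=np.clip(200-h[v,268:278,2].astype(float),0,None)
        if g.sum()>50:
            u=(g*np.arange(268,278)).sum()/g.sum();P=onz("top",u,v,.019)[:2];print(f,"ptr",v,round(u,2),(P-r)@e,P)
# predicted scene pixels
c=camera_model("scene");Ti=np.linalg.inv(c["T"])
def pr(P):
    q=c["camera_matrix"]@(Ti@[*P,1])[:3];return q[:2]/q[2]
for n,P in(("ptr",[.439,.288,.019]),("clip",[.4233,.2886,.022])):
    print(n,pr(P),(pr(P)-[280,145])*5)
```

```text
top0 clip 181 3 248.98 0.26466395344277727 [0.4224 0.2881]
top0 clip 182 3 249.01 0.26430282830400803 [0.4193 0.2878]
top0 clip 183 3 249.05 0.26390470934493804 [0.4163 0.2876]
top0 clip 184 4 248.55 0.2651000245668192 [0.4132 0.2889]
top0 clip 185 3 248.7 0.26437793383253616 [0.4102 0.2883]
top0 clip 186 4 248.51 0.2646431303249736 [0.4071 0.2887]
top0 clip 188 5 249.59 0.26086170607668113 [0.4011 0.2852]
top0 ptr 168 272.9 0.1968821394334846 [0.4649 0.2183]
top0 ptr 169 272.74 0.1971048015820558 [0.4618 0.2186]
top0 ptr 170 272.74 0.19682185625760282 [0.4587 0.2185]
top0 ptr 171 272.75 0.19654203024039132 [0.4556 0.2184]
top0 ptr 172 272.76 0.1962465888068045 [0.4525 0.2182]
top0 ptr 173 272.72 0.1961053103908789 [0.4494 0.2182]
top0 ptr 174 272.62 0.19616064160327185 [0.4463 0.2184]
top0 ptr 175 272.71 0.19562834357402467 [0.4433 0.218 ]
top0 ptr 176 272.19 0.1969162140255253 [0.4401 0.2194]
top0 ptr 177 272.43 0.19595230958934293 [0.4371 0.2186]
top0 ptr 178 272.3 0.19608177096815296 [0.434  0.2189]
t3f clip 181 3 248.98 0.26466339111688497 [0.4224 0.2881]
t3f clip 182 3 249.01 0
[... 310 characters left out ...]
3 0.2751]
t3f ptr 168 272.9 0.19686557846053215 [0.4649 0.2183]
t3f ptr 169 272.71 0.19717808782441731 [0.4618 0.2187]
t3f ptr 170 272.73 0.19687516040786063 [0.4587 0.2186]
t3f ptr 171 272.73 0.19659216894045728 [0.4556 0.2184]
t3f ptr 172 272.74 0.1963134472759977 [0.4525 0.2183]
t3f ptr 173 272.73 0.19608464115952964 [0.4494 0.2182]
t3f ptr 174 272.57 0.19630444370349462 [0.4463 0.2185]
t3f ptr 175 272.68 0.1957114062823807 [0.4433 0.2181]
t3f ptr 176 272.19 0.19692927994833534 [0.4401 0.2195]
t3f ptr 177 272.44 0.19592254458469893 [0.4371 0.2186]
t3f ptr 178 272.15 0.19652430440239194 [0.434  0.2193]
ptr [303.2987 169.4525] [116.4937 122.2626]
clip [298.8539 169.9959] [ 94.2693 124.9793]
```

The clip is 68 mm from the pointer's start. The arm is drawn about 69 mm, so I'll come back 1 mm, let it settle and hand in.

```bash
python3 -m jog '{"slide":[[0,-0.05,0],[0,-0.05,0],[0,0,0],[0,0,0],[0,0,0],[0,0,0],[0,0,0],[0,0,0],[0,0,0],[0,0,0]],"turn":[[0,0,0],[0,0,0],[0,0,0],[0,0,0],[0,0,0],[0,0,0],[0,0,0],[0,0,0],[0,0,0],[0,0,0]]}' && python3 -c "
from plant import manip
print(manip.finish_job())"
```

```text
time: 17.17
position: [0.4917, 0.285, 0.0805]
eef_rot: [0.0, 0.022, 1.0, -0.0]
contact_force: [2.2, -4.4, 0.1]
gripper_width: 0.0256
grasp_force: 30.0
the job is handed in; nothing more can be done
None
```

I handed the job in at about 17 s with the blade home, the button down and the arm held within about 1 mm of the index clip by my measurements; the hand-in returned no verdict.

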